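# Put the mixed-up brass lids back on their own boxes

### The arm

A 6-joint arm with a two-finger parallel gripper is mounted at the origin on the work surface. World frame = base frame: x ahead of the robot, y to its left, z up, the work surface at z = 0. Lengths are in m, angles in rad, forces in N, time in s.
With the tool pointing down it reaches from about 0.325 to 0.9 m from the base axis. Payload 6.1 kg.
Tool frame: the origin (TCP) lies midway between the tips of the shut fingers; the grasp point (between the pads) lies 19 mm behind it; z points along the fingers, y is the line along which they close (so a half turn about z gives the same grasp; the last joint's range is limited). The gripper opens to 85 mm and grips with 20 to 120 N. Pads are 22 mm wide; open, the fingers measure 114 mm over their backs; the gripper's body (76 mm by 85 mm) begins 54 mm behind the grasp point. The pads swing forward as they close: fully open they stand 13 mm farther back than shut.
Start: joints at [-1.321, 0.22, 1.526, -0, 1.395, -0.126], TCP at [0.229, -0.581, 0.231] pointing down, gripper open.
Joint ranges: [-2.98, 2.98], [-0.91, 2.08], [0.09, 2.57], [-1.24, 4.39], [0.2, 2.65], [-2.68, 2.68]. Speed limits (rad/s): [2.57, 2.57, 3.01, 3.14, 3.14, 3.14].

### API

Orientations are given as [roll, pitch, yaw] about the fixed x, y, z axes, in that order (R = Rz(yaw) Ry(pitch) Rx(roll)).
In Python, from plant import movep, move_l, set_joints, gripper_to, hold, inverse_kinematics, observe, get_image, get_calibration, Unreachable, job_done gives the robot as it stands. Calls block until the motion is done:
- movep(position, orientation): joint-space move of the TCP to a pose.
- move_l(position, feed=0.15, rotation=None, max_force=None): straight line of the TCP; rotation=None keeps the orientation; feed is the mean speed in m/s. With max_force (N) it stops when the force on the tool has changed by that much, and returns True; else False.
- set_joints(angles): joint-space move.
- gripper_to(opening, f_grip=None): finger opening in m; f_grip is the grip in N (None keeps the last); returns when the fingers have stopped.
- hold(seconds).
- inverse_kinematics(position, orientation): joint angles nearest the present ones, or None.
- observe(): the state.
- get_image(name): name is "scene" or "top"; returns (picture, depth): 480x640x3 uint8, red, green, blue; 480x640 float32, m along the optical axis (not along the pixel's ray), 0 where there is no reading.
- get_calibration(name): a dict with "intrinsics" (3x3 intrinsics, pixels), "dist_coeffs" ([k1, k2, p1, p2, k3] as OpenCV has them; the pictures are not rectified), "world_from_camera" (4x4, takes a point from camera to world coordinates). Camera axes: x right, y down, z forward; pixel columns grow to the right and rows downward; lengths in m; the calibration is good to about 2 mm. A picture is of the moment at which its call begins. get_calibration takes no time and is no camera call.
A pose or a line that the arm cannot do raises Unreachable and nothing moves.
- job_done(): hands the job in; it is judged then, once.
The state is a dict: "time_s": time; "q": joint angles; "joint_velocities": joint speeds; "joint_torque": joint torques, N m; "eef_pos": TCP position; "tcp_rot": TCP orientation; "ft_force": force on the tool from outside, world axes, zero at the start; "torque": the same for the moment, N m; "opening": finger opening in m; "grasp_force": force on a finger pad.
Only numpy, scipy, OpenCV 4.12 (cv2) and the standard library are available. Lean on these libraries where they do the work, as an engineer would, in place of code of your own. Each camera call takes 0.05 s, during which the arm holds its last target. There are 200 camera calls.

### The job

After polishing, the three engraved brass lids went back onto the wrong walnut boxes: put each lid onto the box of its own outline (round on round, square on square, six-sided on six-sided), fully seated, the sides of the square and six-sided lids lined up with those of their boxes. Park a lid on the empty cork-topped stand to free the first box, set every lid down rather than dropping it, and never lay a lid on the bare bench. Leave the boxes where they stand and do not disturb the hammer, the pot of punches or the case.

Things in the scene. Friction and masses are not known exactly. Their poses are not given: they have to be found in the camera images.
- round_lid: Brass lid with a ROUND plate 78 mm in diameter, 5 mm thick. Below it a round tapered plug, 14 mm tall, 46 mm across at its foot, 58 mm at the top; above it a central knob 22 mm across, 30 mm tall, straight-sided from 9 to 26 mm. Origin: centre of the plug's underside; plate top 19 mm, knob top 49 mm above it. 0.2 kg. Starts on a wrong box.
- square_lid: Brass lid with a SQUARE plate 70 x 70 mm, 5 mm thick; x, y square to its sides. Below it a round tapered plug, 14 mm tall, 46 mm across at its foot, 58 mm at the top; above it a central knob 22 mm across, 30 mm tall, straight-sided from 9 to 26 mm. Origin: centre of the plug's underside; plate top 19 mm, knob top 49 mm above it. 0.2 kg. Starts on a wrong box.
- hex_lid: Brass lid with a SIX-SIDED plate, 74 mm across flats, 5 mm thick; x points to a corner. Below it a round tapered plug, 14 mm tall, 46 mm across at its foot, 58 mm at the top; above it a central knob 22 mm across, 30 mm tall, straight-sided from 9 to 26 mm. Origin: centre of the plug's underside; plate top 19 mm, knob top 49 mm above it. 0.2 kg. Starts on a wrong box.
- round_box: Dark walnut box, ROUND outside, 100 mm in diameter. Loose, 0.45 kg. In its top a round brass-lined mouth, 62 mm wide, over 50 mm deep, takes any lid's plug; its shoulder shows around the lid. Origin: centre of the underside. Rim 75 mm up; a fully seated lid's origin is 61 mm above the box's origin. 
- square_box: Dark walnut box, SQUARE outside, 92 x 92 mm; x, y square to its sides. Loose, 0.45 kg. In its top a round brass-lined mouth, 62 mm wide, over 50 mm deep, takes any lid's plug; its shoulder shows around the lid. Origin: centre of the underside. Rim 65 mm up; a fully seated lid's origin is 51 mm above the box's origin. 
- hex_box: Dark walnut box, SIX-SIDED outside, 96 mm across flats; x points to a corner. Loose, 0.45 kg. In its top a round brass-lined mouth, 62 mm wide, over 50 mm deep, takes any lid's plug; its shoulder shows around the lid. Origin: centre of the underside. Rim 85 mm up; a fully seated lid's origin is 71 mm above the box's origin. 
- stand: Low round bench stand, fixed: a dark foot and stem under a disc 130 mm in diameter with a cork face 122 mm in diameter on top. Origin: centre of its underside; the cork face is 45 mm above it. Empty at the start; a lid stands on it on its plug.
- hammer: Bystander: hammer lying on the bench, 240 mm long, handle along its own x axis, head at the +x end; origin midway along it.
- punch_pot: Bystander: steel pot 68 mm in diameter and 85 mm tall with punches standing in it up to about 120 mm. Origin: centre of the underside.
- bur_case: Bystander: flat grey case with a white lid, 75 x 110 x 36 mm. Origin: centre of the underside.
Mind the look-alikes: they are no part of the job. Leave any orange or pink look-alike of the hex_box alone.

How it is judged:
On the way:
1. one lid has been set down on the cork face of the stand and let go (((horizontal distance between round_lid and stand below 0.055 m and z of round_lid in the frame of stand between 0.04 and 0.049 m and angle between round_lid's own z axis and vertical below 0.1 rad and contact force between round_lid and the fingers below 0.1 N and linear speed of round_lid below 0.02 m/s) or (horizontal distance between square_lid and stand below 0.055 m and z of square_lid in the frame of stand between 0.04 and 0.049 m and angle between square_lid's own z axis and vertical below 0.1 rad and contact force between square_lid and the fingers below 0.1 N and linear speed of square_lid below 0.02 m/s) or (horizontal distance between hex_lid and stand below 0.055 m and z of hex_lid in the frame of stand between 0.04 and 0.049 m and angle between hex_lid's own z axis and vertical below 0.1 rad and contact force between hex_lid and the fingers below 0.1 N and linear speed of hex_lid below 0.02 m/s))), for 0.2 s.
At the end, for the whole second after the job is handed in: Each lid sits on the box of its own outline: centred within 7 mm, plate down on the rim (within 4 mm), level, the square and the six-sided lid's sides within about 10 degrees of parallel with the box's sides; all lids and boxes upright and at rest (horizontal distance between round_lid and round_box below 0.007 m and z of round_lid in the frame of round_box between 0.057 and 0.065 m and angle between each of round_lid, round_box, square_lid, square_box, hex_lid, hex_box's own z axis and vertical below 0.06 rad and linear speed of each of round_lid, round_box, square_lid, square_box, hex_lid, hex_box below 0.02 m/s and angular speed of each of round_lid, square_lid, hex_lid below 0.2 rad/s and horizontal distance between square_lid and square_box below 0.007 m and z of square_lid in the frame of square_box between 0.047 and 0.055 m and horizontal distance between hex_lid and hex_box below 0.007 m and z of hex_lid in the frame of hex_box between 0.067 and 0.075 m and (angle between the x axis of square_lid and the x axis of square_box, either way round below 0.17 rad or angle between the x axis of square_lid and the y axis of square_box, either way round below 0.17 rad) and (angle between the x axis of hex_lid and the x axis of hex_box, either way round below 0.17 rad or angle between the x axis of hex_lid and the x axis of hex_box, either way round between 0.8772 and 1.2172 rad)); the robot touches nothing.
It fails at once if a lid is laid or dropped on the bare bench (height (world z) of any of round_lid, square_lid, hex_lid below 0.03 m).
It fails at once if a lid is dropped from a height (out of the fingers and faster than 0.6 m/s) instead of set down ((linear speed of round_lid above 0.6 m/s and contact force between round_lid and the fingers below 0.05 N) or (linear speed of square_lid above 0.6 m/s and contact force between square_lid and the fingers below 0.05 N) or (linear speed of hex_lid above 0.6 m/s and contact force between hex_lid and the fingers below 0.05 N)).
It fails at once if a box is pushed more than 30 mm from its place or tipped (distance of any of round_box, square_box, hex_box from where it was at the start of the episode above 0.03 m or angle between any of round_box, square_box, hex_box's own z axis and vertical above 0.3 rad).
It fails at once if the hammer, the pot of punches or the bur case is shifted more than 20 mm (distance of any of hammer, punch_pot, bur_case from where it was at the start of the episode above 0.02 m).
It also fails if it takes over 109 s, if anything falls off the work surface, if the arm or the gripper's body presses on something with over 40 N, if the wrist force passes 120 N, or if a joint passes its speed limit or range.

## Working session

There is one attempt and no reset: what is moved stays moved. The work goes in short steps, each a Python script; the robot and the scene stay as the last script left them, time stands still between calls to the robot, and variables do not carry over. Pictures are saved under pics/ and viewed, at most 14 in all, crops included, and the job is handed in when it is done.

```bash
mkdir -p pics; python3 - <<'E'
from plant import *
import cv2,numpy as np
for n in("scene","top"):
    p,d=get_image(n); cv2.imwrite(f"pics/{n}0.png",p[:,:,::-1]); np.savez(f"{n}0.npz",p=p,d=d)
    c=get_calibration(n); print(n,c["intrinsics"],c["dist_coeffs"],c["world_from_camera"])
E
```

```text
scene [[560.59936317   0.         323.31342767]
 [  0.         560.59936317 229.34959772]
 [  0.           0.           1.        ]] [-0.02227436  0.          0.          0.          0.        ] [[ 0.01890768  0.78220105 -0.62273912  1.32322777]
 [ 0.9996731  -0.02551155 -0.00169198  0.09614368]
 [-0.01721051 -0.62250355 -0.78242771  1.04006237]
 [ 0.          0.          0.          1.        ]]
top [[442.26076806   0.         323.90415788]
 [  0.         442.26076806 237.83139926]
 [  0.           0.           1.        ]] [-0.03716875  0.          0.          0.          0.        ] [[ 0.02839873 -0.99004938  0.13782504  0.41093843]
 [-0.99942082 -0.03070878 -0.01466302  0.08985899]
 [ 0.01874956 -0.1373288  -0.99034805  1.00413703]
 [ 0.          0.          0.          1.        ]]
```

View pics/top0.png

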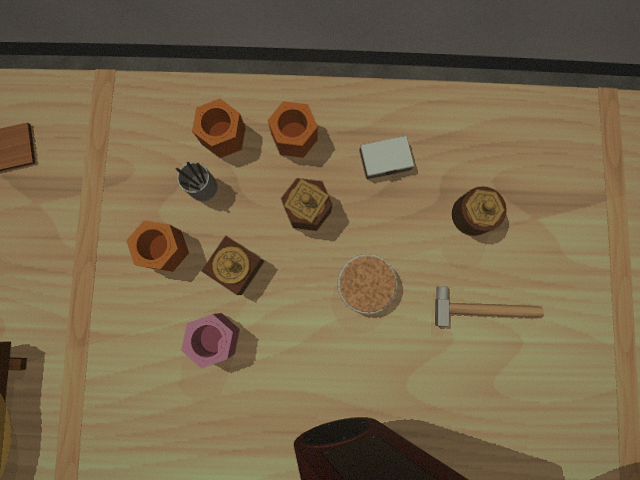

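View pics/scene0.png

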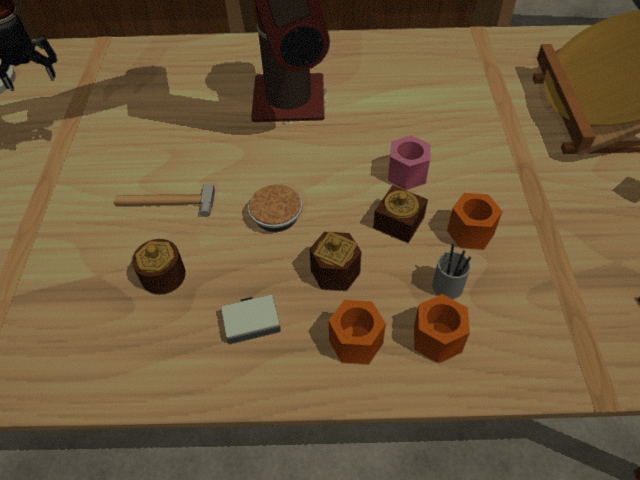

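Hex lid is on the round box (top 486,208), square lid on the hex box (307,203), and round lid on the square box (232,265). The stand is at (368,284). Next I measure them with colour plus depth.

```bash
cat > h.py <<'E'
import cv2,numpy as np
from plant import *
def rays(n,uv):
    c=get_calibration(n); K=np.array(c["intrinsics"]);D=np.array(c["dist_coeffs"]);T=np.array(c["world_from_camera"])
    x=cv2.undistortPoints(np.asarray(uv,float).reshape(-1,1,2),K,D).reshape(-1,2)
    return T[:3,3],np.c_[x,np.ones(len(x))]@T[:3,:3].T
def plane(n,uv,z):
    o,r=rays(n,uv); return (o+r*((z-o[2])/r[:,2])[:,None])[:,:2]
def cloud(n,d):
    v,u=np.mgrid[0:480,0:640]; o,r=rays(n,np.c_[u.ravel(),v.ravel()])
    P=(o+r*d.reshape(-1,1)).reshape(480,640,3); P[d<=0]=np.nan; return P
E
python3 - <<'E'
from h import *
ims=[]
for n,cs in(("top",[(486,208),(307,203),(232,265),(368,284)]),("scene",[(159,258),(336,258),(402,210),(275,207)])):
    f=np.load(n+"0.npz");p,d=f["p"],f["d"];P=cloud(n,d)
    hsv=cv2.cvtColor(p,cv2.COLOR_RGB2HSV)
    row=[]
    for (u,v) in cs:
        s=np.s_[v-40:v+40,u-40:u+40]; Z=P[s][...,2]
        print(n,u,v,"zhist",np.histogram(Z[~np.isnan(Z)],np.arange(-.01,.13,.01))[0], "nan",np.isnan(Z).sum())
        print("  hsv",[tuple(int(t) for t in hsv[v+b,u+a]) for a,b in((0,12),(-12,0),(12,5),(0,24),(24,0),(-24,0),(0,-22))])
        row.append(cv2.resize(p[s],(200,200),interpolation=cv2.INTER_CUBIC))
    ims.append(np.hstack(row))
cv2.imwrite("pics/crops.png",np.vstack(ims)[:,:,::-1])
E
```

```text
top 486 208 zhist [3067 1355   64   69   68   70   71   84 1190  244   18   59   10    0] nan 31
  hsv [(19, 143, 102), (19, 115, 91), (19, 149, 130), (15, 107, 74), (17, 109, 140), (12, 142, 81), (19, 110, 127)]
top 307 203 zhist [2917 1508   29   30   30   32   32   29   48 1319  301   11   72   14] nan 28
  hsv [(19, 129, 93), (18, 131, 107), (19, 150, 133), (14, 151, 44), (9, 155, 69), (14, 146, 77), (11, 159, 69)]
top 232 265 zhist [2905 1471   27   29   28   28   53 1431  308    9   79   10    0    0] nan 22
  hsv [(18, 152, 139), (18, 139, 121), (18, 151, 135), (12, 149, 77), (15, 163, 58), (11, 163, 75), (12, 138, 70)]
top 368 284 zhist [2499 1104    0    0  247 2518    1    0    0    0    0    0    0    0] nan 31
  hsv [(14, 128, 141), (15, 133, 115), (14, 134, 145), (15, 130, 129), (15, 128, 135), (14, 129, 136), (14, 132, 141)]
scene 159 258 zhist [2224 1962  125  121  125  139  126  146  927  356   30   71   14    0] nan 34
  hsv [(19, 182, 87), (20, 165, 96), (13, 210, 63), (5, 165, 31), (20, 107, 145), (8, 157, 52), (20, 109, 143)]
scene 336 258 zhist [2150 1823  136  124  130  135  127  130  147 1013  346   25   74   11] nan 29
  hsv [(17, 189, 35), (21, 182, 112), (7, 145, 67), (177, 217, 27), (15, 137, 65), (11, 255, 21), (19, 164, 115)]
scene 402 210 zhist [2033 1870  253  231  247  236  235  908  275   31   49   15    0    0] nan 17
  hsv [(5, 174, 44), (20, 169, 121), (10, 171, 64), (14, 206, 21), (17, 119, 126), (13, 182, 59), (11, 126, 83)]
scene 275 207 zhist [2403 2107    9    0  198 1645    4    0    0   10    0    0    0    0] nan 24
  hsv [(15, 145, 130), (15, 151, 128), (16, 143, 116), (20, 127, 36), (14, 136, 122), (14, 148, 122), (16, 151, 120)]
```

View pics/crops.png

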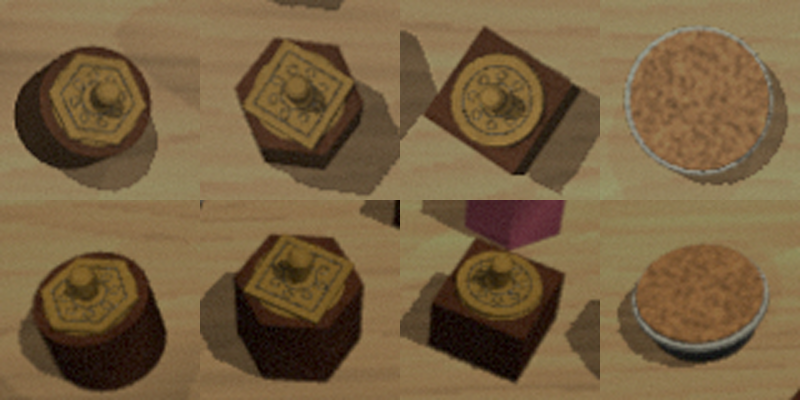

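The crops agree with the labels, and the depth histograms match the given heights. Next I fit the outlines from both views.

```bash
cat >> h.py <<'E'
def orient(pts,n):
    """direction (rad, mod 2pi/n... pi/n) of side normals: minimise summed widths of convex hull"""
    per=np.pi/2 if n==4 else np.pi/3
    a=np.arange(0,per,np.radians(.25)); w=0
    for k in range(2 if n==4 else 3):
        t=a+k*per; w=w+np.ptp(pts@np.array([np.cos(t),np.sin(t)]),axis=0)
    i=np.argmin(w); return a[i],w[i]/(2 if n==4 else 3)
def outline(mask,n,z):
    cs,_=cv2.findContours(mask.astype(np.uint8),cv2.RETR_EXTERNAL,cv2.CHAIN_APPROX_NONE)
    c=max(cs,key=cv2.contourArea); h=cv2.convexHull(c).reshape(-1,2)
    return cv2.convexHull(plane(n,h,z).astype(np.float32)).reshape(-1,2)
def centre(pts):
    m=cv2.moments(pts.astype(np.float32)-pts.mean(0).astype(np.float32))
    return pts.mean(0)+[m["m10"]/m["m00"],m["m01"]/m["m00"]],2*np.sqrt(m["m00"]/np.pi)
def region(P,xy,r,z0,z1):
    return (np.hypot(P[...,0]-xy[0],P[...,1]-xy[1])<r)&(P[...,2]>z0)&(P[...,2]<z1)
E
cat > meas.py <<'E'
from h import *
import sys
S={"round_box":((486,208),.075,0,6,"hex"),"hex_box":((307,203),.085,6,4,"square"),"square_box":((232,265),.065,4,0,"round")}
F={n:np.load(n+"0.npz") for n in("top","scene")}
C={n:cloud(n,F[n]["d"]) for n in F}
for b,(uv,rim,nb,nl,l) in S.items():
    xy=plane("top",[uv],rim+.005)[0]
    for n in F:
        P=C[n]; m=region(P,xy,.075,rim-.006,rim+.06)
        hsv=cv2.cvtColor(cv2.GaussianBlur(F[n]["p"],(3,3),0),cv2.COLOR_RGB2HSV)
        o=outline(m&(P[...,2]<rim+.012),n,rim); c,dm=centre(o); print(b,n,"c",c.round(4),"eqdiam",dm.round(4),"ang/width",np.degrees(orient(o,nb)[0]) if nb else"",orient(o,nb)[1] if nb else "")
        L=m&(hsv[...,0]>=16)&(hsv[...,1]>60)&(P[...,2]>rim+.001)&(P[...,2]<rim+.012)
        L=cv2.morphologyEx(L.astype(np.uint8),cv2.MORPH_OPEN,np.ones((3,3)))
        o=outline(L,n,rim+.005); c,dm=centre(o); print("   lid",l,"c",c.round(4),dm.round(4),np.degrees(orient(o,nl)[0]) if nl else"",orient(o,nl)[1] if nl else "")
        k=region(P,xy,.04,rim+.0335,rim+.037); print("   knob",np.nanmean(P[k][:,:2],0).round(4),k.sum())
xy=plane("top",[(368,284)],.045)[0]
for n in F:
    o=outline(region(C[n],xy,.08,.038,.06),n,.045); print("stand",n,centre(o))
E
python3 meas.py
```

```text
round_box top c [ 0.6156 -0.2671] eqdiam 0.097 ang/width  
   lid hex c [ 0.6175 -0.2675] 0.0752 53.25 0.07283778924318084
   knob [ 0.6164 -0.2668] 20
round_box scene c [ 0.6201 -0.2667] eqdiam 0.1007 ang/width  
   lid hex c [ 0.6182 -0.2666] 0.0782 53.75 0.07611274792966224
   knob [ 0.6203 -0.2669] 30
hex_box top c [0.6172 0.1169] eqdiam 0.1006 ang/width 54.75000000000001 0.09647044014102708
   lid square c [0.618  0.1173] 0.0783 60.5 0.07052118505723534
   knob [0.6179 0.1171] 28
hex_box scene c [0.6204 0.1181] eqdiam 0.1024 ang/width 53.5 0.09891772274681775
   lid square c [0.6203 0.1182] 0.0804 60.25000000000001 0.07437073976942243
   knob [0.6202 0.1188] 30
square_box top c [0.4789 0.2716] eqdiam 0.1033 ang/width 58.75 0.09244657295601476
   lid round c [0.478  0.2713] 0.0759  
   knob [0.4786 0.2705] 33
square_box scene c [0.4827 0.274 ] eqdiam 0.1069 ang/width 58.5 0.09618467197613718
   lid round c [0.4803 0.2737] 0.0764  
   knob [0.4802 0.2728] 28
stand top (array([ 0.44797231, -0.0200438 ]), np.float64(0.12679553270450947))
stand scene (array([ 0.45410991, -0.01876451]), np.float64(0.12825487229393032))
```

Both views agree to about 2–3 mm with the right sizes and heights. I use the averages. The angles (side normals) are: hex lid 53.5°, hex box 54.3°, square lid 60.4°, square box 58.6°. First move: hex lid to the stand.

```bash
cat > act.py <<'E'
from h import *
D=np.radians; UP=.24
def rot(yaw): return [np.pi,0,yaw]
def st(tag):
    s=observe(); print(tag,"t",round(s["time_s"],1),np.round(s["eef_pos"],4),"open",round(s["opening"],4),"grip",round(float(np.max(s["grasp_force"])),1),"F",np.round(s["ft_force"],1))
def pick(xy,plate,yaw):
    movep([*xy,UP],rot(yaw)); gripper_to(.05)
    move_l([*xy,plate+.045]); hit=move_l([*xy,plate+.003],feed=.05,max_force=10)
    gripper_to(.0,40); st(f"grasp hit={hit}")
    move_l([*xy,plate+.03],feed=.05); move_l([*xy,UP],feed=.2); st("lifted")
def place(xy,plate,yaw):
    movep([*xy,UP],rot(yaw)); move_l([*xy,plate+.035],feed=.2)
    hit=move_l([*xy,plate+.001],feed=.03,max_force=8); st(f"down hit={hit} (nominal z {plate+.003:.4f})")
    gripper_to(.05); hold(.3); st("open")
    move_l([*xy,plate+.05],feed=.1); move_l([*xy,UP],feed=.25)
E
python3 - <<'E'
from act import *
for yaw in range(-180,180,30):
    r=[]
    for x,y,z in((.618,-.267,.083),(.451,-.0195,.067),(.48,.2725,.073),(.619,.1177,.093)):
        q=[inverse_kinematics([x,y,h],rot(D(yaw))) for h in(z,UP)]
        r.append("no" if q[0] is None or q[1] is None else round(float(q[0][5]),2))
    print(yaw,r)
print(observe()["tcp_rot"])
E
```

```text
-180 [-2.1, -1.79, -1.2, -1.51]
-150 [-2.62, -2.31, -1.72, -2.03]
-120 ['no', 'no', -2.24, -2.56]
-90 [2.62, 'no', 'no', 'no']
-60 [2.09, 2.4, 'no', 2.68]
-30 [1.57, 1.88, 2.47, 2.16]
0 [1.05, 1.35, 1.94, 1.63]
30 [0.52, 0.83, 1.42, 1.11]
60 [-0.0, 0.31, 0.9, 0.59]
90 [-0.52, -0.22, 0.37, 0.06]
120 [-1.05, -0.74, -0.15, -0.46]
150 [-1.57, -1.27, -0.67, -0.98]
[-3.13982185e+00 -1.99540408e-04  3.75788375e-01]
```

```bash
python3 - <<'E'
from act import *
pick((.618,-.267),.080,D(80))
p,d=get_image("scene"); cv2.imwrite("pics/s1.png",p[:,:,::-1])
E
```

```text
grasp hit=False t 4.6 [ 0.6183 -0.2672  0.0837] open 0.0202 grip 39.4 F [-0.9  0.5  2.1]
lifted t 6.1 [ 0.6172 -0.2666  0.2382] open 0.0205 grip 39.2 F [-0.6  0.3 -1.8]
```

View pics/s1.png

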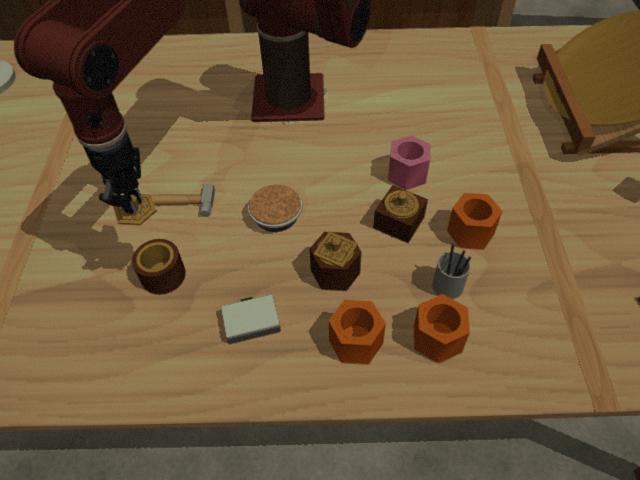

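The hex lid hangs level in the gripper (135,210) and the round box mouth (157,257) is free. I park it, go and pick the round lid, then re-measure the empty round mouth and the parked lid.

```bash
python3 - <<'E'
from act import *
place((.451,-.0195),.064,D(80))
pick((.480,.2725),.070,D(80))
for n in("scene","top"):
    p,d=get_image(n); cv2.imwrite(f"pics/{n}2.png",p[:,:,::-1]); np.savez(f"{n}2.npz",p=p,d=d)
    P=cloud(n,d)
    for b,xy,r in(("round",(.618,-.267),.075),("square",(.480,.2725),.065)):
        # mouth: below-rim hole, seen on the rim plane
        ring=region(P,xy,.072,r-.004,r+.006)
        cs,h=cv2.findContours(cv2.morphologyEx(ring.astype(np.uint8),cv2.MORPH_CLOSE,np.ones((3,3))),cv2.RETR_CCOMP,cv2.CHAIN_APPROX_NONE)
        for c,hh in zip(cs,h[0]):
            if cv2.contourArea(c)>150:
                o=plane(n,c.reshape(-1,2),r); print(n,b,"hole" if hh[3]>=0 else "outer",centre(o))
    m=region(P,(.451,-.0195),.06,.0585,.07); o=outline(m,n,.064); print(n,"hexlid",centre(o),np.degrees(orient(o,6)[0]),orient(o,6)[1])
E
```

```text
down hit=True (nominal z 0.0670) t 9.2 [ 0.4506 -0.0194  0.0676] open 0.0203 grip 39.9 F [-1.9  0.5  6.4]
open t 9.8 [ 0.4496 -0.0192  0.0666] open 0.0504 grip 0.0 F [ 0.4 -0.   0. ]
grasp hit=False t 14.8 [0.4803 0.2727 0.0736] open 0.0204 grip 39.3 F [-0.7 -0.7  3.3]
lifted t 16.4 [0.4792 0.2722 0.2384] open 0.0198 grip 39.2 F [-0.5  0.  -1.5]
scene round outer (array([ 0.61924589, -0.26703936]), np.float64(0.09812133618678273))
scene round hole (array([ 0.61864284, -0.26705697]), np.float64(0.06419842793668677))
scene square outer (array([0.48170286, 0.27381416]), np.float64(0.1028903647570618))
scene square hole (array([0.48228966, 0.27426084]), np.float64(0.06427843746297773))
scene hexlid (array([ 0.45295319, -0.018892  ]), np.float64(0.07903275944113655)) 53.0 0.07612092203107775
top round outer (array([ 0.61595196, -0.26791403]), np.float64(0.09486676581940051))
top round hole (array([ 0.61591164, -0.26774415]), np.float64(0.0630011611093595))
top square outer (array([0.47259423, 0.24860793]), np.float64(0.05653292713952806))
top hexlid (array([ 0.45107188, -0.02030607]), np.float64(0.0773264680112615)) 54.0 0.07410400740267455
```

View pics/top2.png

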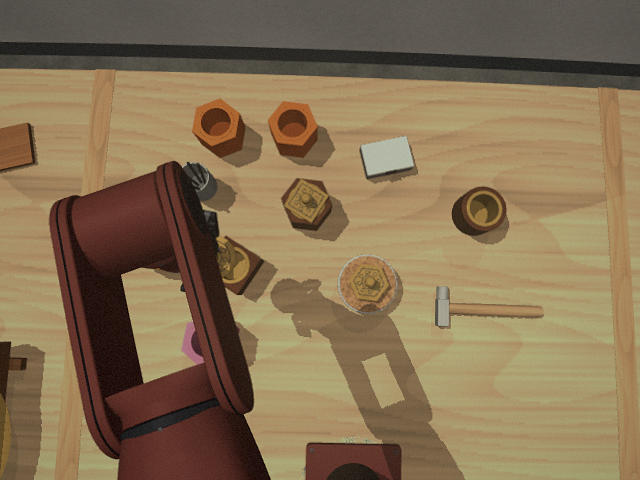

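The hex lid is seated on the cork (370,283) at 53.5°, and the round box mouth is measured at (.617,-.267). Next: round lid onto the round box, then pick the square lid.

```bash
python3 - <<'E'
from act import *
place((.6175,-.2672),.080,D(80))
pick((.6190,.1177),.090,D(80))
for n in("scene","top"):
    p,d=get_image(n); cv2.imwrite(f"pics/{n}3.png",p[:,:,::-1]); np.savez(f"{n}3.npz",p=p,d=d)
    P=cloud(n,d)
    k=region(P,(.6175,-.2672),.03,.075,.13); Z=P[k][:,2]; print(n,"round plate z",np.median(Z))
    for b,xy,r,s in(("square",(.481,.273),.065,4),("hex",(.619,.1177),.085,6)):
        ring=region(P,xy,.072,r-.004,r+.006)
        cs,h=cv2.findContours(cv2.morphologyEx(ring.astype(np.uint8),cv2.MORPH_CLOSE,np.ones((3,3))),cv2.RETR_CCOMP,cv2.CHAIN_APPROX_NONE)
        for c,hh in zip(cs,h[0]):
            if cv2.contourArea(c)>150:
                o=plane(n,c.reshape(-1,2),r); q=orient(o,s); print(n,b,"hole" if hh[3]>=0 else "outer",centre(o),np.degrees(q[0]),q[1])
E
```

```text
down hit=True (nominal z 0.0830) t 20.2 [ 0.6171 -0.267   0.0836] open 0.0201 grip 39.8 F [-0.9 -0.1  4.3]
open t 20.9 [ 0.6161 -0.2664  0.082 ] open 0.05 grip 0.0 F [-0.6 -0.3  0.8]
grasp hit=False t 26.0 [0.6194 0.1177 0.0936] open 0.0205 grip 39.3 F [-0.6 -0.5  3.3]
lifted t 27.4 [0.6182 0.1176 0.2384] open 0.0205 grip 39.2 F [ 0.3  1.  -2.8]
scene round plate z 0.08042140346853988
scene square outer (array([0.48145848, 0.27409568]), np.float64(0.10269390138466278)) 58.5 0.09436612613256383
scene square hole (array([0.48206538, 0.27372213]), np.float64(0.0640120732602471)) 88.0 0.06426650171339882
scene hex outer (array([0.6198241 , 0.11790506]), np.float64(0.09961562787439829)) 54.25 0.0977556071361347
scene hex hole (array([0.61997598, 0.11763904]), np.float64(0.06399200319156464)) 29.25 0.06494279327663084
top round plate z 0.07971896876109952
top square outer (array([0.47612137, 0.30156517]), np.float64(0.05164999529238791)) 58.75 0.0857650600007192
top hex outer (array([0.5970133 , 0.11119659]), np.float64(0.05663592393416569)) 54.75000000000001 0.09146317432314777
```

View pics/scene3.png

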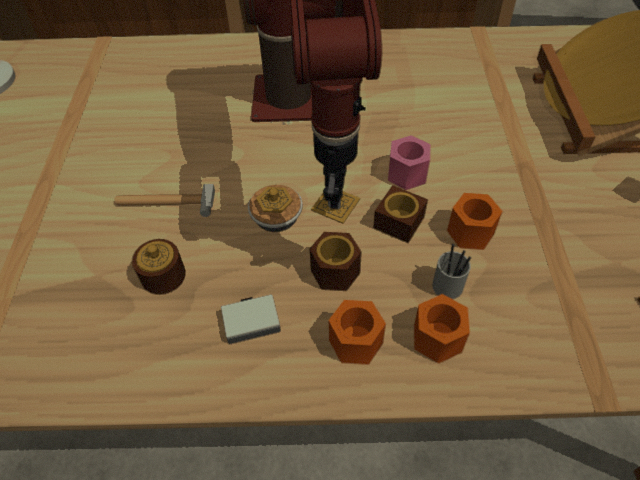

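The round lid is seated (plate z 0.080) at (158,258). The square lid is in hand at (338,205). I check its angle in hand, then place it.

```bash
python3 - <<'E'
from act import *
n="scene";d=np.load("scene3.npz")["d"];P=cloud(n,d)
m=region(P,(.619,.1177),.055,.228,.242)
o=outline(m,n,.235); q=orient(o,4); a=np.degrees(q[0]); print("square in hand",a,q[1],centre(o))
a=a if abs(a-60.4)<4 else 60.4
place((.4808,.2732),.070,D(80+58.6-a))
pick((.4510,-.0195),.064,D(80))
for n in("scene","top"):
    p,d=get_image(n); cv2.imwrite(f"pics/{n}4.png",p[:,:,::-1]); P=cloud(n,d)
    k=region(P,(.481,.273),.045,.066,.076); print(n,"square plate z",np.median(P[k&region(P,(.481,.273),.032,.05,.09)][:,2]))
    m=region(P,(.451,-.0195),.055,.228,.242); o=outline(m,n,.235); print(n,"hex in hand",np.degrees(orient(o,6)[0]),orient(o,6)[1],centre(o))
E
```

```text
square in hand 59.99999999999999 0.07172457709006444 (array([0.62410949, 0.11882123]), np.float64(0.07713276067428619))
down hit=True (nominal z 0.0730) t 30.1 [0.4804 0.2731 0.0736] open 0.0204 grip 39.8 F [-0.7 -0.5  5.3]
open t 30.8 [0.4794 0.2726 0.0724] open 0.0499 grip 0.0 F [0.5 0.1 0.2]
grasp hit=False t 35.8 [ 0.4513 -0.0196  0.0674] open 0.0204 grip 39.1 F [-1.3  0.3  3.6]
lifted t 37.4 [ 0.4501 -0.0193  0.2385] open 0.0201 grip 39.2 F [ 0.8  0.1 -1.9]
scene square plate z 0.07001582183244592
scene hex in hand 53.75 0.07688807403697741 (array([ 0.45521571, -0.01809359]), np.float64(0.07732997250082309))
top square plate z 0.06939293662172225
top hex in hand 31.0 0.012780607305291547 (array([0.45395055, 0.01799454]), np.float64(0.008666571846956168))
```

View pics/scene4.png

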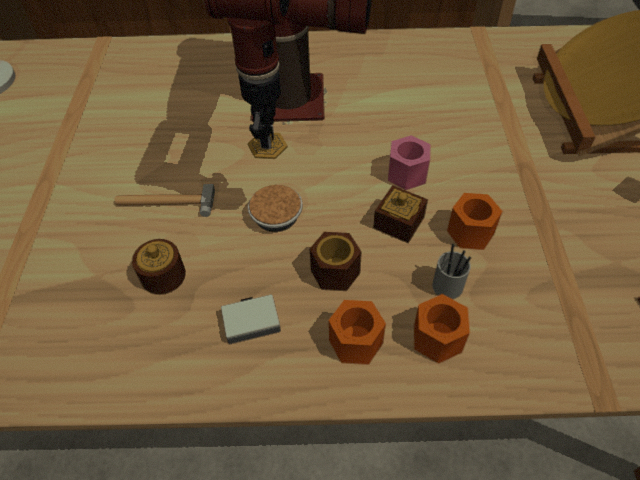

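The square lid is seated and aligned on its box (401,210). The hex lid is in hand (268,147) at about 53.7°. I place it on the hex box, retreat to the start pose and verify all three.

```bash
python3 - <<'E'
from act import *
place((.6187,.1174),.090,D(80.7))
set_joints([-1.321,0.22,1.526,0,1.395,-0.126]); hold(.3); st("home")
ims=[]
for n in("scene","top"):
    p,d=get_image(n); P=cloud(n,d); row=[]
    c=get_calibration(n);T=np.linalg.inv(np.array(c["world_from_camera"]))
    hsv=cv2.cvtColor(cv2.GaussianBlur(p,(3,3),0),cv2.COLOR_RGB2HSV)
    for b,xy,r,s in(("round",(.6175,-.2672),.075,0),("square",(.4808,.2732),.065,4),("hex",(.6187,.1174),.085,6)):
        m=region(P,xy,.072,r-.006,r+.012); o=outline(m,n,r)
        L=m&(hsv[...,0]>=16)&(hsv[...,1]>60)&(P[...,2]>r+.001)
        L=cv2.morphologyEx(L.astype(np.uint8),cv2.MORPH_OPEN,np.ones((3,3)))
        q=outline(L,n,r+.005); pz=P[L>0]; A=np.c_[pz[:,:2]-xy,np.ones(len(pz))]; co=np.linalg.lstsq(A,pz[:,2],rcond=None)[0]
        print(n,b,"box",centre(o)[0].round(4),"lid",centre(q)[0].round(4),"plate z",np.median(pz[:,2]).round(4),"slope",co[:2].round(3), (np.degrees(orient(o,s)[0]),np.degrees(orient(q,s)[0])) if s else "")
        X=T@np.array([*xy,r,1]); u=cv2.projectPoints(X[:3].reshape(1,1,3),np.zeros(3),np.zeros(3),np.array(c["intrinsics"]),np.array(c["dist_coeffs"]))[0].ravel().astype(int)
        row.append(cv2.resize(p[u[1]-40:u[1]+40,u[0]-40:u[0]+40],(250,250),interpolation=cv2.INTER_CUBIC))
    ims.append(np.hstack(row))
cv2.imwrite("pics/final.png",np.vstack(ims)[:,:,::-1])
E
```

```text
down hit=True (nominal z 0.0930) t 40.1 [0.6182 0.1174 0.0935] open 0.0197 grip 39.7 F [-2.3  0.1  5. ]
open t 40.8 [0.617  0.1173 0.0918] open 0.0498 grip 0.0 F [ 0.3 -0.9  0.7]
home t 45.1 [ 0.2298 -0.5814  0.2318] open 0.0503 grip 0.0 F [-0.2  1.1  0.3]
scene round box [ 0.6201 -0.2667] lid [ 0.6197 -0.2653] plate z 0.0797 slope [-0.001  0.004] 
scene square box [0.4826 0.2741] lid [0.483  0.2744] plate z 0.0699 slope [ 0.007 -0.004] (np.float64(58.5), np.float64(59.25000000000001))
scene hex box [0.6208 0.1179] lid [0.6197 0.1175] plate z 0.0898 slope [-0.001 -0.006] (np.float64(53.75), np.float64(58.00000000000001))
top round box [ 0.6157 -0.2672] lid [ 0.6167 -0.2669] plate z 0.0791 slope [-0.004  0.004] 
top square box [0.4789 0.2716] lid [0.4801 0.2705] plate z 0.0692 slope [0.004 0.002] (np.float64(58.75), np.float64(59.25000000000001))
top hex box [0.6172 0.1168] lid [0.618  0.1165] plate z 0.0893 slope [-0.001  0.002] (np.float64(54.25), np.float64(54.5))
```

View pics/final.png

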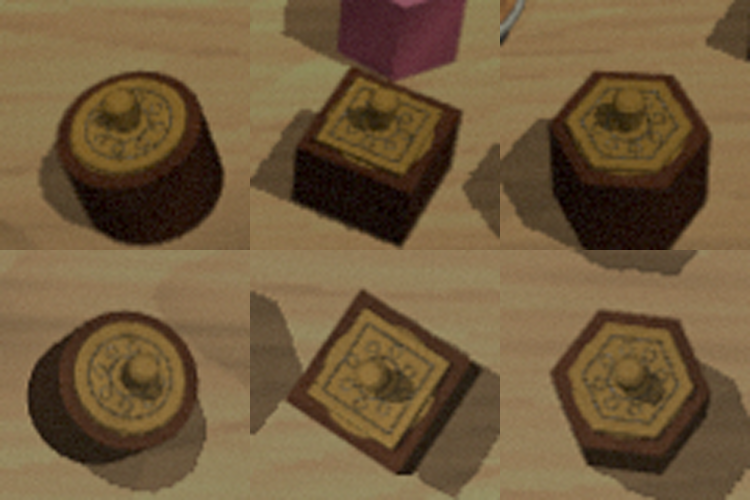

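All three lids are on their own boxes, level, seated at the right height and lined up, so I hand the job in.

```bash
python3 -c "
from plant import *
print(job_done())"
```

```text
the job is handed in; nothing more can be done
None
```

The job is handed in at about 45 s of the 109 s allowed: the last pictures show each lid on its own box, fully seated, level and centred within about 2 mm, with the square and six-sided lids lined up with their boxes to within about 4°; no verdict came back.

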